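Refill the laundry caddy

ROBOT

A 6-joint arm with a two-finger parallel gripper is mounted at the origin on the work surface. World frame = base frame: x ahead of the robot, y to its left, z up, the work surface at z = 0. Lengths are in m, angles in rad, forces in N, time in s.
With the tool pointing down it reaches from about 0.35 to 0.95 m from the base axis. Payload 17.4 kg.
Tool frame: the origin (TCP) lies midway between the tips of the shut fingers; the grasp point (between the pads) lies 19 mm behind it; z points along the fingers, y is the line along which they close (so a half turn about z gives the same grasp; the last joint's range is limited). The gripper opens to 93 mm and grips with 3 to 60 N. Pads are 15 mm wide; open, the fingers measure 128 mm over their backs; the gripper's body (75 mm by 188 mm) begins 65 mm behind the grasp point.
Start: joints at [-1.246, 0.116, 1.442, -0, 1.584, -0.038], TCP at [0.24, -0.631, 0.219] pointing down, gripper open.
Joint ranges: [-2.83, 2.83], [-0.83, 2.19], [0.07, 2.5], [-1.14, 4.28], [0.01, 3], [-2.97, 2.97]. Speed limits (rad/s): [1.89, 1.89, 2.22, 3.14, 3.14, 3.14].

INTERFACE

Orientations are given as [roll, pitch, yaw] about the fixed x, y, z axes, in that order (R = Rz(yaw) Ry(pitch) Rx(roll)).
In Python, from cell import * gives the robot as it stands. The module is installed in compiled form; this text tells all that it offers.
- The arm moves only by the shell command python3 -m crank 'ROWS' [OPENING]. ROWS is JSON, a list that holds one entry, the list of rows, each a list of 4 numbers: the shift along the tool's x, y, z in m, then the turn about the tool's z in degrees. In form: [[[tx, ty, tz, spin], ...]]. A call has 1 to 12 rows; each row is the pose to reach, as a shift and turn from the pose commanded when the call began, along the tool's axes at that moment; what a row does not reach only later rows make up. A row lasts 1/10 s, in which the tool goes at most 50 mm and 8.59 degrees, less where a joint would pass 70% of its speed; a pose out of reach is approached as far as the arm can. A call with a gripper value outside its range is refused whole. OPENING is the finger opening in m, from 0 to 0.093, set as the call begins (- or left out, the last holds). The fingers move at their own pace and stop on an object; the grip force is fixed at half the most. Time passes only in rows, so rows that repeat a pose let the fingers close. It gives the time, the measured TCP pose, the force, the opening and the grip force at its end, in the units of the state.
- state(): the state, without advancing time (a new reading comes with each control period).
- get_image(name): name is "side" or "top"; returns the picture (384x512x3 uint8, red, green, blue); there is no depth.
- calibration(name): a dict with "fx", "fy", "cx", "cy" (pixels), "distortion" ([k1, k2, p1, p2, k3] as OpenCV has them; the pictures are not rectified), "xyz" and "orientation" of the camera in the world. Camera axes: x right, y down, z forward; pixel columns grow to the right and rows downward; lengths in m; the calibration is good to about 2 mm. A picture is of the moment at which its call begins. calibration takes no time and is no camera call.
- hand_in(): hands the job in; it is judged then, once.
The state is a dict: "t": time; "joints": joint angles; "dq": joint speeds; "joint_torque": joint torques, N m; "tcp_pos": TCP position; "tool_rot": TCP orientation; "force": force on the tool from outside, world axes, zero at the start; "moment": the same for the moment, N m; "width": finger opening in m; "finger_force": force on a finger pad.
Only numpy, scipy, OpenCV 4.12 (cv2) and the standard library are available. Lean on these libraries where they do the work, as an engineer would, in place of code of your own. Each camera call takes 0.05 s, during which the arm holds its last target. There are 200 camera calls.

TASK

Refill the grey caddy on the laundry counter: lay the rectangular bar of soap in the short, broad rectangular well, the brush bristles down in the long narrow well, stand the dosing cup without a handle upright in the round well, and lay the loose flat carton squarely and lengthwise on the pile of cartons like it. The pile's height differs each time, so lower the carton gently until you feel it touch, and set everything down rather than dropping it. Leave the oval soap and the cup with the handle where they are.

Things in the scene. Friction and masses are not known exactly. Their poses are not given: they have to be found in the camera images.
- bar_soap: rectangular bar of ivory soap with a shallow darker panel on top, 78 (x) x 48 (y) x 28 (z) mm, about 110 g, lying flat on the counter; origin at the centre of its underside
- brush: small scrubbing brush lying bristles down: wooden back 105 (x) x 34 (y) x 18 mm above a stiff dark bristle field 95 x 28 x 17 mm (rigid here); 34 mm high in all; about 70 g; origin at the centre of the bristles' underside, z up through the back
- cup: plain white plastic dosing cup without handle, open at the top, standing upright; 50 mm high, outer diameter 54 mm at the foot and 60 mm at the rim, wall 3 mm, about 50 g; origin at the centre of its underside
- pack: loose flat carton, plain brown with a pale strip on each short end, 90 (x) x 56 (y) x 14 (z) mm, about 60 g, rigid, lying flat on the counter; origin at the centre of its underside
- mug: look-alike, to be left alone: white plastic cup like the dosing cup (50 mm high, 60 mm rim) but with a loop handle on its +y side that reaches 53 mm from the axis; origin at the centre of its underside
- oval_soap: look-alike, to be left alone: ivory soap with round ends, 82 (x) x 50 (y) x 28 (z) mm; origin at the centre of its underside
- soap_well: white block 140 x 104 x 14 mm, fixed in the grey laundry caddy; origin at the centre of its underside (6 mm above the counter), x along its length, z up. Has a rectangular grey-floored well 102 (x) x 72 (y) mm, 10 mm deep, its floor 4 mm above the origin, for the bar soap. The four blocks lie two by two in any order, 142 mm apart in x, 106 mm in y
- brush_well: white block 140 x 104 x 14 mm, fixed in the grey laundry caddy; origin at the centre of its underside (6 mm above the counter), x along its length, z up. Has a long narrow rectangular well 128 (x) x 58 (y) mm, 10 mm deep, its floor 4 mm above the origin, for the brush. The caddy is a fixed tray, 300 x 228 mm, rim 24 mm high
- cup_well: white block 140 x 104 x 14 mm, fixed in the grey laundry caddy; origin at the centre of its underside (6 mm above the counter), x along its length, z up. Has a round well 78 mm in diameter in its middle, 10 mm deep, its floor 4 mm above the origin, for the dosing cup
- pack_well: white block 140 x 104 x 14 mm, fixed in the grey laundry caddy; origin at the centre of its underside (6 mm above the counter), x along its length, z up. A fixed, firm pile of cartons like the loose one, 90 (x) x 56 (y) mm, stands in its middle; the pile's top is anywhere from 20 to 60 mm above this origin, differs at each start and is not reported
Mind the look-alikes: they are no part of the job. What is meant by the brush is not blue or red, and is the larger of those in its own colour.

How it is judged:
By the outcome, as a careful person would: the job done as asked, in the order asked, and still so for the second after the job is handed in, with the robot touching nothing.
It also fails if it takes over 136 s, if anything falls off the work surface, if the arm or the gripper's body presses on something with over 40 N, if the wrist force passes 120 N, or if a joint passes its speed limit or range.

## Working session

There is one attempt and no reset: what is moved stays moved. The work goes in short steps, Python scripts to look and compute and a shell command to move; the robot and the scene stay as the last step left them, time stands still between calls to the robot, and variables do not carry over. Pictures are saved under pics/ and viewed, at most 14 in all, crops included, and the job is handed in when it is done.

```bash
mkdir -p pics; python3 - <<'E'
from cell import *
import cv2
for n in ("top","side"):
    im=get_image(n); cv2.imwrite(f"pics/{n}0.png",im[:,:,::-1]); c=calibration(n); print(n,c)
s=state(); print(s)
E
```

```text
top {'fx': 383.2320219250505, 'fy': 383.2320219250505, 'cx': 258.44796460230015, 'cy': 187.28012513959172, 'distortion': array([0.03156442, 0.        , 0.        , 0.        , 0.        ]), 'xyz': array([ 0.39999862, -0.0104147 ,  1.11899349]), 'orientation': array([-3.05326212e+00, -5.74459054e-04, -1.56739687e+00])}
side {'fx': 383.64281326256105, 'fy': 383.64281326256105, 'cx': 257.5110881134386, 'cy': 194.71867216648874, 'distortion': array([0.00927749, 0.        , 0.        , 0.        , 0.        ]), 'xyz': array([0.2395304 , 0.82775933, 0.75260603]), 'orientation': array([-2.2780836 , -0.00381928, -2.854452  ])}
{'t': 0.1, 'joints': array([-1.24579019e+00,  1.16440092e-01,  1.44220255e+00, -7.86807390e-06,
        1.58398987e+00, -3.78237666e-02]), 'dq': array([-0.00043608, -0.0007689 , -0.00401527,  0.00134299,  0.00051175,
       -0.00146037]), 'joint_torque': array([ 3.92631526e-03, -7.22892523e+01, -6.23864007e+01,  7.82425865e-02,
        2.27694993e-02, -1.09845366e-04]), 'tcp_pos': array([ 0.23948802, -0.63089163,  0.21797506]), 'tool_rot': array([-3.14055324e+00, -3.14600863e-05,  3.62829788e-01]), 'force': array([ 0.91285514, -0.13368734,  0.00342089]), 'moment': array([ 0.0083912 , -0.02008831,  0.03639989]), 'finger_force': 0.0, 'width': 0.0933640688542831}
```

View pics/top0.png

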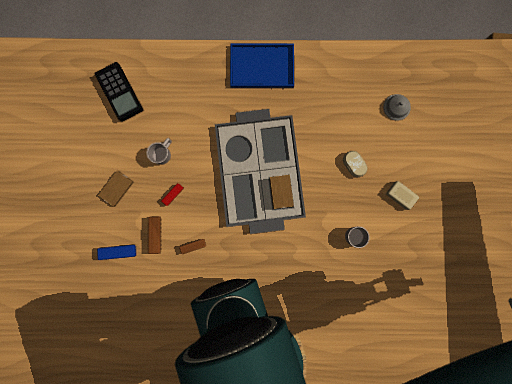

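View pics/side0.png

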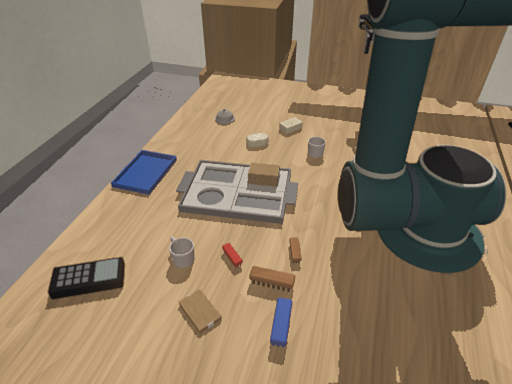

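```bash
cat > h.py <<'E'
import numpy as np, cv2
from cell import *
from scipy.spatial.transform import Rotation as R
def cast(n,px,z):
    c=calibration(n); K=np.array([[c['fx'],0,c['cx']],[0,c['fy'],c['cy']],[0,0,1]])
    p=cv2.undistortPoints(np.array(px,float).reshape(-1,1,2),K,c['distortion']).reshape(-1,2)
    d=R.from_euler('xyz',c['orientation']).apply(np.c_[p,np.ones(len(p))]); o=c['xyz']
    return o+d*((z-o[2])/d[:,2])[:,None]
def rect(n,cnt,z):
    w=cast(n,cnt,z)[:,:2]; (x,y),(a,b),t=cv2.minAreaRect((w*1000).astype(np.float32))
    if a<b: a,b,t=b,a,t+90
    return np.round([x,y,a,b,(t+90)%180-90],1)   # mm, deg of long axis
E
python3 - <<'E'
import cv2,numpy as np
a=cv2.imread('pics/top0.png')
f=lambda x,y,w=75,h=56:cv2.resize(a[y-h//2:y+h//2,x-w//2:x+w//2],(264,198),interpolation=cv2.INTER_CUBIC)
m=np.vstack([np.hstack([f(152,235),f(190,246),f(115,188)]),np.hstack([f(158,152),f(357,237),f(403,195)]),np.hstack([f(355,163),f(245,170,150,112),f(281,191)])])
cv2.imwrite('pics/crop0.png',m)
hsv=cv2.cvtColor(a,cv2.COLOR_BGR2HSV)
for n,p in dict(brush=(152,235),wood=(152,200),pack=(115,188),soap=(405,195),soapside=(392,198),pile=(281,185),cupin=(357,238),white=(258,175)).items(): print(n,hsv[p[1],p[0]])
E
```

```text
brush [ 13 195 107]
wood [ 16 151 145]
pack [ 16 159 117]
soap [ 20  95 170]
soapside [25 99 44]
pile [ 17 166 120]
cupin [14 40 82]
white [ 19  47 159]
```

View pics/crop0.png

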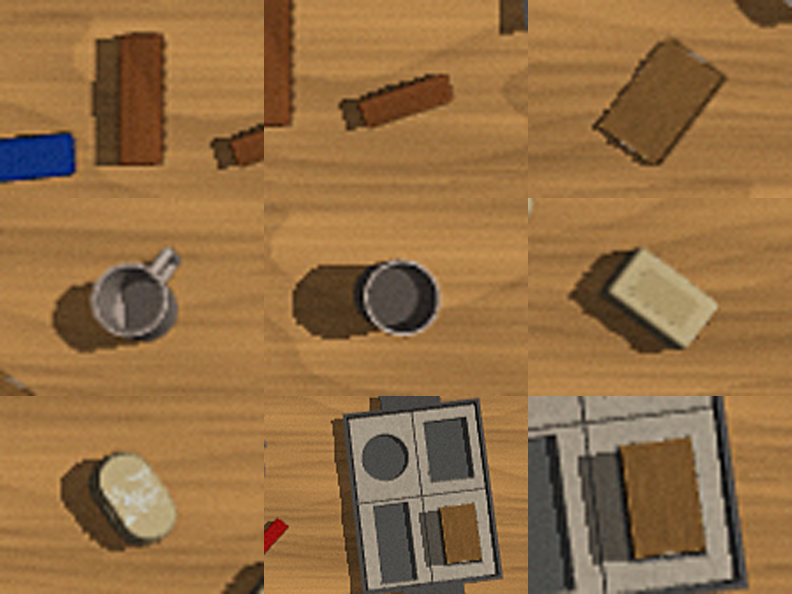

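The crop shows two brown brushes. The one at (152,235) is much larger than the one at (190,246), and the others are blue and red, so (152,235) is the brush. The handleless cup is at (357,237); the mug at (158,152) has a handle. The rectangular soap is at (403,195); the oval one at (355,163) has round ends. The wells are cup (239,148), soap (274,144), brush (244,196) and pile (281,191).

```bash
python3 - <<'E'
from h import *
a=cv2.imread('pics/top0.png'); hsv=cv2.cvtColor(a,cv2.COLOR_BGR2HSV).astype(int); H,S,V=hsv[...,0],hsv[...,1],hsv[...,2]
def big(m,x,y,w,h):
    M=np.zeros(m.shape,np.uint8); M[y-h:y+h,x-w:x+w]=m[y-h:y+h,x-w:x+w]*255
    k=cv2.resize(M,None,fx=4,fy=4,interpolation=cv2.INTER_LINEAR); k=(k>127).astype(np.uint8)
    c,_=cv2.findContours(k,cv2.RETR_EXTERNAL,cv2.CHAIN_APPROX_NONE); c=max(c,key=cv2.contourArea)
    return (c.reshape(-1,2)+.5)/4-.5
for z in(.034,): print('brush',rect('top',big((H<15)&(S>175)&(V>70),154,235,14,24),z))
print('pack',rect('top',big((V<128),115,188,20,20),.014))
print('soap',rect('top',big((V>135)&(S<125),404,195,22,22),.028))
c=big((S<110),357,237,16,16); print('cup',rect('top',c,.05))
c=big((S<90)&(V>105),260,170,45,55); print('caddy',rect('top',c,.020))
for z in (.04,.05,.06): print('pile',z,rect('top',big((S>140)&(V>90)&(H<22),283,191,16,22),z))
def well(x,y,w,h): return rect('top',big((V<105),x,y,w,h),.02)
print('soapw',well(274,144,15,22),'brushw',well(244,196,13,26),'cupw',well(239,148,17,17))
# manual corners from crop
g=lambda pts,ox,oy,x,y:[((u-ox)/3.52+x-37-.4,(v-oy)/3.52+y-28-.4) for u,v in pts]
print('packm',rect('top',g([(672,38),(727,78),(656,166),(593,126)],528,0,115,188),.014))
print('brushm',rect('top',g([(119,33),(164,33),(164,165),(119,165)],0,0,152,235),.034))
for z in (.04,.05,.06,.07):print('pilem',z,rect('top',g([(620,447),(690,437),(706,548),(635,559)],528,396,281,191),z))
E
```

```text
brush [362.4 281.7 105.3  35.7   1.6]
pack [492.5 405.  100.7  67.  -35.2]
soap [ 477.4 -424.5   76.6   48.4   52.4]
cup [ 359.9 -284.    65.2   61.1   44.5]
caddy [546.8 -12.8 284.9 211.2   7.1]
pile 0.04 [484.5 -75.8  92.2  57.2   7.1]
pile 0.05 [483.7 -75.2  91.3  56.7   7.1]
pile 0.06 [482.9 -74.6  90.5  56.2   7.1]
soapw [624.3 -56.4 104.8  76.2   6. ] brushw [470.3  30.2 130.7  61.9   6.1] cupw [6.117e+02 4.760e+01 7.870e+01 7.480e+01 3.000e-01]
packm [492.7 402.   96.7  61.2 -37.3]
brushm [361.8 279.5 105.3  35.8   1.6]
pilem 0.04 [483.8 -76.8  91.2  57.4   7.9]
pilem 0.05 [483.  -76.2  90.4  56.9   7.9]
pilem 0.06 [482.2 -75.6  89.5  56.4   7.9]
pilem 0.07 [481.5 -75.   88.7  55.8   7.9]
```

```bash
cat > to.py <<'E'
import sys
from h import *
s=state(); p=s['tcp_pos']*1000; Rm=R.from_euler('xyz',s['tool_rot']).as_matrix(); yaw=np.degrees(np.arctan2(Rm[1,0],Rm[0,0]))
x,y,z,t=map(float,sys.argv[1:5]); d=Rm.T@(np.array([x,y,z])-p); sp=yaw-t; sp=(sp+90)%180-90
j6=np.degrees(s['joints'][5])
print('shift mm',d.round(1),'spin',round(sp,1),'| pos',p.round(1),'yaw',yaw.round(1),'j6',j6.round(),'w',round(s['width']*1000,1),'F',s['force'].round(1),'ff',round(s['finger_force'],1),'t',round(s['t'],1))
E
python3 to.py 477.4 -424.5 90 52.4
```

```text
shift mm [ 295.7 -108.4  128.1] spin -31.6 | pos [ 239.5 -630.9  218. ] yaw 20.8 j6 -2.0 w 93.4 F [ 0.9 -0.1  0. ] ff 0.0 t 0.1
```

```bash
python3 -m crank '[[[0.2957,-0.1084,0.128,-31.6],[0.2957,-0.1084,0.128,-31.6],[0.2957,-0.1084,0.128,-31.6],[0.2957,-0.1084,0.128,-31.6],[0.2957,-0.1084,0.128,-31.6],[0.2957,-0.1084,0.128,-31.6],[0.2957,-0.1084,0.128,-31.6],[0.2957,-0.1084,0.128,-31.6],[0.2957,-0.1084,0.128,-31.6],[0.2957,-0.1084,0.128,-31.6],[0.2957,-0.1084,0.128,-31.6],[0.2957,-0.1084,0.128,-31.6]]]' 0.093; python3 to.py 477.4 -424.5 14 52.4
```

```text
t: 1.3
tcp_pos: [0.477, -0.4256, 0.0911]
tool_rot: [3.141, 0.0, 0.913]
force: [0.4, 0.5, 0.1]
width: 0.0929
finger_force: 0.0
shift mm [ 1.2 -0.4 77.1] spin -0.1 | pos [ 477.  -425.6   91.1] yaw 52.3 j6 -6.0 w 92.9 F [0.4 0.5 0.1] ff 0.0 t 1.3
```

```bash
python3 -m crank '[[[0.001,0,0.04,0],[0.001,0,0.065,0],[0.001,0,0.077,0],[0.001,0,0.077,0],[0.001,0,0.077,0]]]' 0.093; python3 -m crank '[[[0,0,0,0],[0,0,0,0],[0,0,0,0],[0,0,0,0],[0,0,0,0],[0,0,0,0],[0,0,0,0],[0,0,0,0]]]' 0.03; python3 to.py 624.0 -56.6 120 7.1
```

```text
t: 1.8
tcp_pos: [0.4784, -0.4246, 0.0149]
tool_rot: [3.14, 0.0, 0.914]
force: [0.4, 0.1, -0.6]
width: 0.0929
finger_force: 0.0
t: 2.6
tcp_pos: [0.4781, -0.424, 0.0137]
tool_rot: [-3.142, -0.0, 0.914]
force: [-0.6, 1.2, 0.5]
width: 0.0476
finger_force: 30.0
shift mm [ 380.  -108.7 -106.3] spin 45.3 | pos [ 478.1 -424.    13.7] yaw 52.4 j6 -6.0 w 47.6 F [-0.6  1.2  0.5] ff 30.0 t 2.6
```

```bash
python3 -m crank '[[[0,0,-0.03,0],[0,0,-0.07,0],[0.38,-0.1087,-0.106,45.3],[0.38,-0.1087,-0.106,45.3],[0.38,-0.1087,-0.106,45.3],[0.38,-0.1087,-0.106,45.3],[0.38,-0.1087,-0.106,45.3],[0.38,-0.1087,-0.106,45.3],[0.38,-0.1087,-0.106,45.3],[0.38,-0.1087,-0.106,45.3],[0.38,-0.1087,-0.106,45.3],[0.38,-0.1087,-0.106,45.3]]]'; python3 -m crank '[[[0,0,0,0],[0,0,0,0]]]'; python3 to.py 624.0 -56.6 30 7.1
```

```text
t: 3.8
tcp_pos: [0.6242, -0.0554, 0.1195]
tool_rot: [3.142, 0.0, 0.126]
force: [-0.0, -1.1, -0.8]
width: 0.0473
finger_force: 30.0
t: 4.0
tcp_pos: [0.6235, -0.058, 0.1194]
tool_rot: [3.141, 0.0, 0.122]
force: [0.3, -0.1, -0.9]
width: 0.0477
finger_force: 30.0
shift mm [ 0.7 -1.3 89.4] spin -0.1 | pos [623.5 -58.  119.4] yaw 7.0 j6 75.0 w 47.7 F [ 0.3 -0.1 -0.9] ff 30.0 t 4.0
```

```bash
python3 -m crank '[[[0,0,0.045,0],[0,0,0.075,0],[0,0,0.085,0],[0,0,0.088,0],[0,0,0.090,0],[0,0,0.0915,0],[0,0,0.093,0],[0,0,0.0935,0],[0,0,0.094,0]]]'; python3 to.py 624 -56.6 23.5 7.1;  python3 -m crank '[[[0,0,0.0005,0],[0,0,0.001,0],[0,0,0.001,0]]]';python3 to.py 624 -56.6 23.5 7.1
```

```text
t: 4.9
tcp_pos: [0.6241, -0.0566, 0.026]
tool_rot: [3.141, -0.0, 0.124]
force: [-0.8, -0.8, -0.5]
width: 0.0481
finger_force: 30.0
shift mm [-0.1 -0.   2.5] spin -0.0 | pos [624.1 -56.6  26. ] yaw 7.1 j6 75.0 w 48.1 F [-0.8 -0.8 -0.5] ff 30.0 t 4.9
t: 5.2
tcp_pos: [0.6239, -0.0566, 0.0246]
tool_rot: [-3.142, 0.0, 0.124]
force: [0.3, 0.1, -1.3]
width: 0.0476
finger_force: 30.0
shift mm [0.1 0.  1.1] spin -0.0 | pos [623.9 -56.6  24.6] yaw 7.1 j6 75.0 w 47.6 F [ 0.3  0.1 -1.3] ff 30.0 t 5.2
```

```bash
python3 -m crank '[[[0,0,0.0005,0],[0,0,0.0005,0],[0,0,0.0005,0]]]';  python3 -m crank '[[[0,0,0.0005,0],[0,0,0.0005,0],[0,0,0.0005,0]]]'; python3 -m crank '[[[0,0,0.0005,0],[0,0,0.0005,0],[0,0,0.0005,0]]]'
```

```text
t: 5.5
tcp_pos: [0.6239, -0.0566, 0.0241]
tool_rot: [-3.142, 0.0, 0.124]
force: [0.1, -0.4, -1.4]
width: 0.0478
finger_force: 30.0
t: 5.8
tcp_pos: [0.624, -0.0566, 0.0237]
tool_rot: [3.142, -0.0, 0.124]
force: [1.2, 0.1, -0.6]
width: 0.0479
finger_force: 30.0
t: 6.1
tcp_pos: [0.624, -0.0567, 0.0236]
tool_rot: [3.142, -0.0, 0.124]
force: [-3.1, 0.6, 5.2]
width: 0.0477
finger_force: 30.0
```

```bash
python3 -m crank '[[[0,0,0,0],[0,0,0,0],[0,0,0,0]]]' 0.058; python3 -m crank '[[[0,0,-0.01,0],[0,0,-0.04,0],[0,0,-0.08,0],[0,0,-0.1,0],[0,0,-0.1,0]]]'; python3 to.py 362.1 281 115 1.6
```

```text
t: 6.4
tcp_pos: [0.6239, -0.0567, 0.023]
tool_rot: [3.142, 0.0, 0.124]
force: [-0.4, -0.7, -0.6]
width: 0.0576
finger_force: 0.0
t: 6.9
tcp_pos: [0.6254, -0.0568, 0.1277]
tool_rot: [3.14, -0.005, 0.124]
force: [0.7, 0.0, -0.3]
width: 0.0583
finger_force: 0.0
shift mm [-219.6 -367.7   10.9] spin 5.5 | pos [625.4 -56.8 127.7] yaw 7.1 j6 75.0 w 58.3 F [ 0.7  0.  -0.3] ff 0.0 t 6.9
```

```bash
python3 -m crank '[[[-0.2195,-0.367,0.01,5.5],[-0.2195,-0.367,0.01,5.5],[-0.2195,-0.367,0.01,5.5],[-0.2195,-0.367,0.01,5.5],[-0.2195,-0.367,0.01,5.5],[-0.2195,-0.367,0.01,5.5],[-0.2195,-0.367,0.01,5.5],[-0.2195,-0.367,0.01,5.5],[-0.2195,-0.367,0.01,5.5],[-0.2195,-0.367,0.01,5.5],[-0.2195,-0.367,0.01,5.5],[-0.2195,-0.367,0.01,5.5]]]' 0.058; python3 -m crank '[[[0,0,0,0],[0,0,0,0]]]'; python3 to.py 362.1 281 17 1.6
```

```text
t: 8.1
tcp_pos: [0.3612, 0.2799, 0.1129]
tool_rot: [3.141, 0.0, 0.027]
force: [0.2, -0.5, 0.2]
width: 0.0582
finger_force: 0.0
t: 8.3
tcp_pos: [0.3614, 0.2798, 0.1131]
tool_rot: [3.141, 0.0, 0.026]
force: [0.8, 0.6, 0.1]
width: 0.0583
finger_force: 0.0
shift mm [ 0.8 -1.1 96.1] spin -0.1 | pos [361.4 279.8 113.1] yaw 1.5 j6 123.0 w 58.3 F [0.8 0.6 0.1] ff 0.0 t 8.3
```

```bash
python3 -m crank '[[[0.001,-0.001,0.045,0],[0.001,-0.001,0.08,0],[0.001,-0.001,0.095,0],[0.001,-0.001,0.095,0],[0.001,-0.001,0.095,0],[0.001,-0.001,0.095,0]]]' 0.058; python3 -m crank '[[[0,0,0,0],[0,0,0,0],[0,0,0,0],[0,0,0,0],[0,0,0,0],[0,0,0,0]]]' 0.02; python3 -m crank '[[[0,0,-0.03,0],[0,0,-0.07,0],[0,0,-0.107,0],[0,0,-0.107,0],[0,0,-0.107,0]]]'; python3 to.py 470 31 125 7.1
```

```text
t: 8.9
tcp_pos: [0.3627, 0.282, 0.02]
tool_rot: [-3.14, -0.002, 0.028]
force: [0.7, 1.5, -0.5]
width: 0.0577
finger_force: 0.0
t: 9.5
tcp_pos: [0.3619, 0.2816, 0.0185]
tool_rot: [-3.141, -0.0, 0.028]
force: [-0.8, -0.1, 5.7]
width: 0.0341
finger_force: 30.0
t: 10.0
tcp_pos: [0.3619, 0.2816, 0.1252]
tool_rot: [-3.141, -0.001, 0.028]
force: [-0.3, -0.7, -1.4]
width: 0.0337
finger_force: 30.0
shift mm [1.011e+02 2.535e+02 2.000e-01] spin -5.5 | pos [361.9 281.6 125.2] yaw 1.6 j6 123.0 w 33.7 F [-0.3 -0.7 -1.4] ff 30.0 t 10.0
```

```bash
python3 -m crank '[[[0.101,0.2535,0,-5.5],[0.101,0.2535,0,-5.5],[0.101,0.2535,0,-5.5],[0.101,0.2535,0,-5.5],[0.101,0.2535,0,-5.5],[0.101,0.2535,0,-5.5],[0.101,0.2535,0,-5.5],[0.101,0.2535,0,-5.5],[0.101,0.2535,0,-5.5],[0.101,0.2535,0,-5.5]]]'; python3 to.py 470 31 28.5 7.1
```

```text
t: 11.0
tcp_pos: [0.4694, 0.0318, 0.1247]
tool_rot: [-3.141, 0.001, 0.125]
force: [0.1, 0.1, -1.0]
width: 0.0337
finger_force: 30.0
shift mm [ 0.5  0.9 96.2] spin 0.1 | pos [469.4  31.8 124.7] yaw 7.2 j6 84.0 w 33.7 F [ 0.1  0.1 -1. ] ff 30.0 t 11.0
```

```bash
python3 -m crank '[[[0.0005,0.001,0.045,0],[0.0005,0.001,0.08,0],[0.0005,0.001,0.09,0],[0.0005,0.001,0.092,0],[0.0005,0.001,0.0935,0],[0.0005,0.001,0.0945,0],[0.0005,0.001,0.0955,0],[0.0005,0.001,0.0955,0]]]'; python3 -m crank '[[[0,0,0.0005,0],[0,0,0.0005,0],[0,0,0.0005,0]]]';  python3 -m crank '[[[0,0,0.0005,0],[0,0,0.0005,0],[0,0,0.0005,0]]]'
```

```text
t: 11.8
tcp_pos: [0.4708, 0.03, 0.0303]
tool_rot: [3.141, -0.001, 0.124]
force: [-0.5, -0.1, -0.9]
width: 0.0339
finger_force: 30.0
t: 12.1
tcp_pos: [0.4704, 0.0299, 0.0292]
tool_rot: [3.142, -0.0, 0.124]
force: [-0.6, 0.1, -1.8]
width: 0.0335
finger_force: 30.0
t: 12.4
tcp_pos: [0.4704, 0.03, 0.0286]
tool_rot: [-3.142, 0.0, 0.124]
force: [0.4, 0.3, -1.1]
width: 0.0342
finger_force: 30.0
```

```bash
python3 -m crank '[[[0,0,0.0005,0],[0,0,0.0005,0],[0,0,0.0005,0]]]';  python3 -m crank '[[[0,0,0.0005,0],[0,0,0.0005,0],[0,0,0.0005,0]]]'
```

```text
t: 12.7
tcp_pos: [0.4705, 0.03, 0.0285]
tool_rot: [3.142, -0.0, 0.124]
force: [-4.5, -0.6, 5.3]
width: 0.0338
finger_force: 30.0
t: 13.0
tcp_pos: [0.4705, 0.03, 0.0284]
tool_rot: [3.142, -0.0, 0.124]
force: [-6.8, -0.7, 12.3]
width: 0.034
finger_force: 30.0
```

Touched; release, rise, and take a check picture; also remeasure the cup.

```bash
python3 -m crank '[[[0,0,-0.0005,0],[0,0,-0.0005,0],[0,0,-0.0005,0],[0,0,-0.0005,0]]]' 0.048; python3 -m crank '[[[0,0,-0.01,0],[0,0,-0.04,0],[0,0,-0.08,0],[0,0,-0.1,0],[0,0,-0.1,0]]]'; python3 to.py 359.5 -284 125 -38
```

```text
t: 13.4
tcp_pos: [0.4704, 0.03, 0.028]
tool_rot: [-3.142, 0.0, 0.124]
force: [0.5, -0.6, -0.8]
width: 0.0481
finger_force: 0.0
t: 13.9
tcp_pos: [0.4718, 0.03, 0.132]
tool_rot: [3.141, -0.005, 0.124]
force: [-0.1, 0.2, -0.7]
width: 0.0477
finger_force: 0.0
shift mm [-150.2  297.7    6.4] spin 45.1 | pos [471.8  30.  132. ] yaw 7.1 j6 83.0 w 47.7 F [-0.1  0.2 -0.7] ff 0.0 t 13.9
```

```bash
python3 - <<'E'
from h import *
a=cv2.imread('pics/top0.png'); g=a[215:260,325:380]
hsv=cv2.cvtColor(a,cv2.COLOR_BGR2HSV)
m=((hsv[...,1]<110)*255).astype(np.uint8); M=np.zeros_like(m); M[220:256,342:376]=m[220:256,342:376]
c,_=cv2.findContours(M,cv2.RETR_EXTERNAL,cv2.CHAIN_APPROX_NONE); c=max(c,key=cv2.contourArea).reshape(-1,2)
w=(cast('top',c,.05)[:,:2]*1000).astype(np.float32)
print(cv2.minEnclosingCircle(w),cv2.fitEllipse(w))
# bright rim on the right side only: manual points from the crop tile (origin 264,198; scale 3.52; crop corner 320,209)
p=[(439,298),(428,322),(400,334),(400,261),(428,273),(362,298)]
q=[((u-264)/3.52+320-.4,(v-198)/3.52+209-.4) for u,v in p]; print(cast('top',q,.05)[:,:2].round(4)*1000)
E
```

```text
((359.6812438964844, -283.1632995605469), 33.8243293762207) ((358.72393798828125, -283.8153991699219), (56.25396728515625, 65.70052337646484), 171.62396240234375)
[[ 357.9 -317.2]
 [ 339.2 -308.2]
 [ 329.8 -286.1]
 [ 386.6 -287.4]
 [ 377.4 -309.1]
 [ 357.6 -257. ]]
```

```bash
python3 to.py 358.3 -287 125 7.1; python3 -m crank '[[[0,0,0,0],[0,0,0,0]]]' 0.093;  python3 to.py 358.3 -287 125 7.1
```

```text
shift mm [-151.7  300.6    6.4] spin -0.0 | pos [471.8  30.  132. ] yaw 7.1 j6 83.0 w 47.7 F [-0.1  0.2 -0.7] ff 0.0 t 13.9
t: 14.1
tcp_pos: [0.4699, 0.03, 0.127]
tool_rot: [-3.141, 0.002, 0.124]
force: [-0.5, -0.1, 0.0]
width: 0.0598
finger_force: 0.0
shift mm [-149.8  300.8    2.2] spin -0.0 | pos [469.9  30.  127. ] yaw 7.1 j6 83.0 w 59.8 F [-0.5 -0.1  0. ] ff 0.0 t 14.1
```

```bash
python3 -m crank '[[[-0.15,0.3008,0,0],[-0.15,0.3008,0,0],[-0.15,0.3008,0,0],[-0.15,0.3008,0,0],[-0.15,0.3008,0,0],[-0.15,0.3008,0,0],[-0.15,0.3008,0,0],[-0.15,0.3008,0,0],[-0.15,0.3008,0,0],[-0.15,0.3008,0,0],[-0.15,0.3008,0,0]]]' 0.093;python3 to.py 358.3 -287 27 7.1; python3 - <<'E'
from cell import *
import cv2,numpy as np
t=get_image("top")[:,:,::-1]
cv2.imwrite("pics/c1.png",cv2.resize(t[90:290,200:400],(600,600),interpolation=cv2.INTER_CUBIC))
E
```

```text
t: 15.2
tcp_pos: [0.3591, -0.286, 0.1279]
tool_rot: [-3.141, 0.0, 0.125]
force: [-0.9, 0.7, -0.1]
width: 0.0929
finger_force: 0.0
shift mm [ -0.8   0.9 100.9] spin 0.1 | pos [ 359.1 -286.   127.9] yaw 7.2 j6 41.0 w 92.9 F [-0.9  0.7 -0.1] ff 0.0 t 15.2
```

View pics/c1.png

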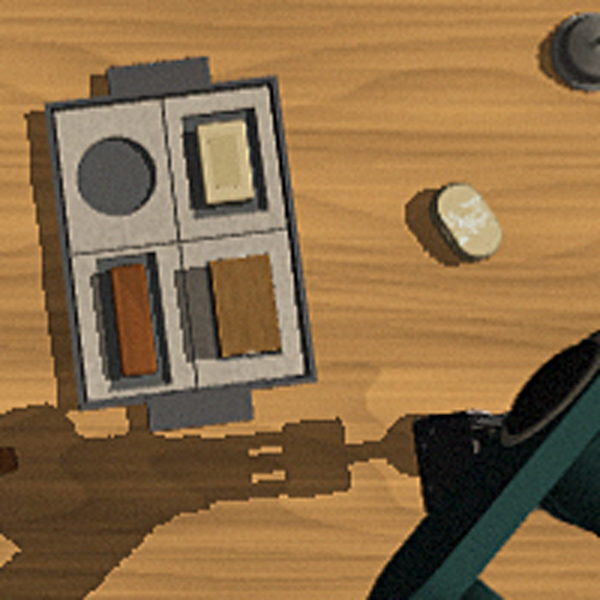

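The soap lies in its well (crop 225,163) and the brush in the long well (crop 134,320), both clear of the walls. Next is the cup.

```bash
python3 -m crank '[[[-0.0005,0.001,0.045,0],[-0.0005,0.001,0.08,0],[-0.0005,0.001,0.098,0],[-0.0005,0.001,0.1005,0],[-0.0005,0.001,0.1005,0],[-0.0005,0.001,0.1005,0]]]' 0.093; python3 -m crank '[[[0,0,0,0],[0,0,0,0],[0,0,0,0],[0,0,0,0],[0,0,0,0],[0,0,0,0]]]' 0.045; python3 to.py 358.3 -287 27 7.1;python3 -m crank '[[[0,0,-0.03,0],[0,0,-0.07,0],[0,0,-0.11,0],[0,0,-0.12,0],[0,0,-0.12,0]]]'; python3 to.py 610.9 48.6 147 7.1
```

```text
t: 15.85
tcp_pos: [0.359, -0.2883, 0.0291]
tool_rot: [3.14, -0.001, 0.124]
force: [-0.1, -0.3, 0.5]
width: 0.0927
finger_force: 0.0
t: 16.45
tcp_pos: [0.3583, -0.2882, 0.0278]
tool_rot: [3.141, -0.0, 0.124]
force: [-0.3, 0.5, 2.1]
width: 0.0584
finger_force: 30.0
shift mm [ 0.1 -1.2  0.8] spin -0.0 | pos [ 358.3 -288.2   27.8] yaw 7.1 j6 41.0 w 58.4 F [-0.3  0.5  2.1] ff 30.0 t 16.4
t: 16.95
tcp_pos: [0.3588, -0.2885, 0.149]
tool_rot: [3.14, -0.002, 0.124]
force: [0.9, 0.2, -0.0]
width: 0.0583
finger_force: 30.0
shift mm [ 291.8 -303.4    1.9] spin -0.0 | pos [ 358.8 -288.5  149. ] yaw 7.1 j6 41.0 w 58.3 F [ 0.9  0.2 -0. ] ff 30.0 t 16.9
```

```bash
python3 -m crank '[[[0.292,-0.3035,0,0],[0.292,-0.3035,0,0],[0.292,-0.3035,0,0],[0.292,-0.3035,0,0],[0.292,-0.3035,0,0],[0.292,-0.3035,0,0],[0.292,-0.3035,0,0],[0.292,-0.3035,0,0],[0.292,-0.3035,0,0],[0.292,-0.3035,0,0],[0.292,-0.3035,0,0],[0.292,-0.3035,0,0]]]'; python3 -m crank '[[[0,0,0,0],[0,0,0,0]]]'; python3 to.py 610.9 48.6 37.8 7.1
```

```text
t: 18.15
tcp_pos: [0.6099, 0.0484, 0.1466]
tool_rot: [3.142, 0.001, 0.123]
force: [-1.0, -0.1, -0.2]
width: 0.0581
finger_force: 30.0
t: 18.35
tcp_pos: [0.6104, 0.0484, 0.1477]
tool_rot: [3.142, -0.0, 0.123]
force: [0.1, -0.1, -0.8]
width: 0.0585
finger_force: 30.0
shift mm [ 5.000e-01 -1.000e-01  1.099e+02] spin -0.1 | pos [610.4  48.4 147.7] yaw 7.0 j6 85.0 w 58.5 F [ 0.1 -0.1 -0.8] ff 30.0 t 18.4
```

```bash
python3 -m crank '[[[0.0005,0,0.045,0],[0.0005,0,0.085,0],[0.0005,0,0.1,0],[0.0005,0,0.105,0],[0.0005,0,0.107,0],[0.0005,0,0.108,0],[0.0005,0,0.109,0],[0.0005,0,0.109,0]]]'; python3 -m crank '[[[0,0,0.0005,0],[0,0,0.0005,0],[0,0,0.0005,0]]]';  python3 -m crank '[[[0,0,0.0005,0],[0,0,0.0005,0],[0,0,0.0005,0]]]'
```

```text
t: 19.15
tcp_pos: [0.6116, 0.0492, 0.0396]
tool_rot: [3.142, -0.001, 0.124]
force: [0.2, 0.5, -0.7]
width: 0.0585
finger_force: 30.0
t: 19.45
tcp_pos: [0.6111, 0.0492, 0.0383]
tool_rot: [-3.142, -0.0, 0.124]
force: [-0.4, -0.2, -0.5]
width: 0.0583
finger_force: 30.0
t: 19.75
tcp_pos: [0.6112, 0.0492, 0.0378]
tool_rot: [-3.142, -0.0, 0.124]
force: [-1.1, -0.3, 2.0]
width: 0.0582
finger_force: 30.0
```

```bash
python3 -m crank '[[[0,0,0.0005,0],[0,0,0.0005,0],[0,0,0.0005,0]]]'; python3 -m crank '[[[0,0,0,0],[0,0,0,0],[0,0,0,0],[0,0,0,0]]]' 0.072; python3 -m crank '[[[0,0,-0.01,0],[0,0,-0.04,0],[0,0,-0.08,0],[0,0,-0.1,0],[0,0,-0.1,0],[0,0,-0.1,0],[0,0,-0.1,0]]]'; python3 to.py 492.7 401.5 125 -36.5
```

```text
t: 20.05
tcp_pos: [0.6113, 0.0492, 0.0378]
tool_rot: [3.142, -0.0, 0.124]
force: [-3.3, -0.0, 7.3]
width: 0.0584
finger_force: 30.0
t: 20.45
tcp_pos: [0.6111, 0.0492, 0.037]
tool_rot: [-3.142, 0.0, 0.124]
force: [0.1, -0.5, 0.5]
width: 0.0717
finger_force: 0.0
t: 21.15
tcp_pos: [0.6106, 0.0491, 0.136]
tool_rot: [-3.141, 0.002, 0.124]
force: [-0.2, 0.2, 0.7]
width: 0.0721
finger_force: 0.0
shift mm [ -73.5 -364.2   11.2] spin 43.6 | pos [610.6  49.1 136. ] yaw 7.1 j6 85.0 w 72.1 F [-0.2  0.2  0.7] ff 0.0 t 21.1
```

```bash
python3 - <<'E'
import cv2,numpy as np
t=cv2.imread("pics/top0.png");s=cv2.imread("pics/side0.png")
f=lambda a,x,y,k:cv2.resize(a[y:y+400//k,x:x+400//k],(400,400),interpolation=cv2.INTER_CUBIC)
cv2.imwrite("pics/p.png",np.hstack([f(t,90,163,8),f(s,165,278,5)]))
E
```

```text
(no output)
```

View pics/p.png

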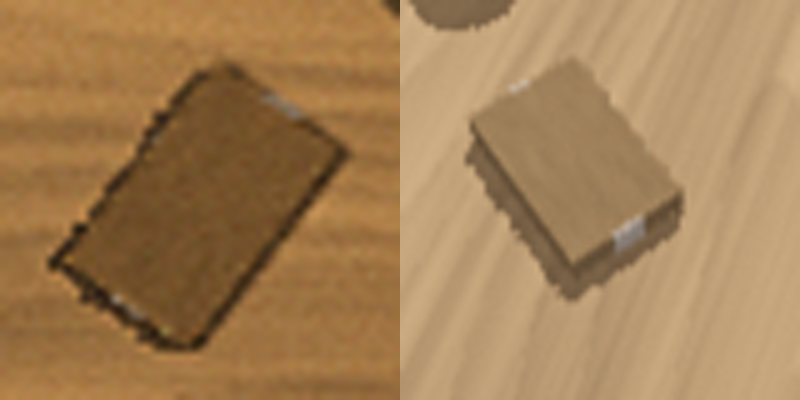

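The crop shows the carton's top face clearly in both views. In the crop, the side-view corners are (470,122), (574,57), (684,192), (574,264) and the top-view corners are (225,68), (340,152), (190,340), (65,260).

```bash
python3 - <<'E'
from h import *
s=[((u-400)/5+165-.4,v/5+278-.4) for u,v in [(470,122),(574,57),(684,192),(574,264)]]
t=[(u/8+90-.44,v/8+163-.44) for u,v in [(225,68),(340,152),(190,340),(65,260)]]
for n,q in(('side',s),('top',t)):
    w=cast(n,q,.014)[:,:2]*1000; print(n,rect(n,q,.014),w.mean(0).round(1)); e=np.roll(w,-1,0)-w; print(np.c_[np.hypot(*e.T),np.degrees(np.arctan2(e[:,1],e[:,0]))].round(1).tolist())
E
python3 to.py 492.7 401.5 125 -36.5
```

```text
side [494.3 404.6  89.   55.2 -34.9] [494.3 404.5]
[[54.7, -124.2], [89.0, 145.1], [55.2, 54.3], [87.6, -35.3]]
top [493.5 402.7  89.6  53.6 -37. ] [493.9 401.9]
[[52.0, -125.7], [85.1, 143.0], [53.8, 57.9], [88.5, -38.0]]
shift mm [ -73.5 -364.2   11.2] spin 43.6 | pos [610.6  49.1 136. ] yaw 7.1 j6 85.0 w 72.1 F [-0.2  0.2  0.7] ff 0.0 t 21.1
```

```bash
python3 to.py 494 403 100 -35.5; python3 -m crank '[[[-0.072,-0.3655,0.036,42.6],[-0.072,-0.3655,0.036,42.6],[-0.072,-0.3655,0.036,42.6],[-0.072,-0.3655,0.036,42.6],[-0.072,-0.3655,0.036,42.6],[-0.072,-0.3655,0.036,42.6],[-0.072,-0.3655,0.036,42.6],[-0.072,-0.3655,0.036,42.6],[-0.072,-0.3655,0.036,42.6],[-0.072,-0.3655,0.036,42.6],[-0.072,-0.3655,0.036,42.6]]]' 0.078; python3 -m crank '[[[0,0,0,0],[0,0,0,0]]]'; python3 to.py 494 403 4 -35.5
```

```text
shift mm [ -72.  -365.5   36.2] spin 42.6 | pos [610.6  49.1 136. ] yaw 7.1 j6 85.0 w 72.1 F [-0.2  0.2  0.7] ff 0.0 t 21.1
t: 22.25
tcp_pos: [0.4948, 0.4021, 0.1006]
tool_rot: [3.141, 0.0, -0.62]
force: [0.4, -0.4, -0.2]
width: 0.0777
finger_force: 0.0
t: 22.45
tcp_pos: [0.4951, 0.4021, 0.1013]
tool_rot: [-3.141, -0.0, -0.621]
force: [0.5, 0.4, -0.5]
width: 0.0778
finger_force: 0.0
shift mm [-1.4 -0.1 97.3] spin -0.1 | pos [495.1 402.1 101.3] yaw -35.6 j6 162.0 w 77.8 F [ 0.5  0.4 -0.5] ff 0.0 t 22.4
```

```bash
python3 -m crank '[[[-0.001,0,0.045,0],[-0.001,0,0.08,0],[-0.001,0,0.093,0],[-0.001,0,0.096,0],[-0.001,0,0.097,0],[-0.001,0,0.097,0]]]' 0.078; python3 -m crank '[[[0,0,0,0],[0,0,0,0],[0,0,0,0],[0,0,0,0],[0,0,0,0],[0,0,0,0]]]' 0.045; python3 to.py 494 403 4 -35.5; python3 -m crank '[[[0,0,-0.02,0],[0,0,-0.06,0],[0,0,-0.1,0],[0,0,-0.13,0],[0,0,-0.13,0],[0,0,-0.13,0]]]'; python3 to.py 483.1 -74.2 134 7.1; python3 - <<'E'
from cell import *
import cv2,numpy as np
f=lambda a,x,y:cv2.resize(a[y:y+100,x:x+100],(400,400),interpolation=cv2.INTER_CUBIC)
t=get_image("top")[:,:,::-1];s=get_image("side")[:,:,::-1]
cv2.imwrite("pics/top1.png",t);cv2.imwrite("pics/side1.png",s)
cv2.imwrite("pics/g.png",np.hstack([t[60:260,60:300].repeat(2,0).repeat(2,1)[:400,:400],cv2.resize(s[130:330,100:300],(400,400))]))
E
```

```text
t: 23.05
tcp_pos: [0.4946, 0.4041, 0.006]
tool_rot: [-3.139, -0.001, -0.62]
force: [-0.6, 0.2, 0.5]
width: 0.0779
finger_force: 0.0
t: 23.65
tcp_pos: [0.4939, 0.4037, 0.0046]
tool_rot: [-3.141, -0.0, -0.62]
force: [-1.8, -0.0, 5.8]
width: 0.0557
finger_force: 30.0
shift mm [0.5 0.5 0.6] spin -0.0 | pos [493.9 403.7   4.6] yaw -35.5 j6 162.0 w 55.7 F [-1.8 -0.   5.8] ff 30.0 t 23.6
t: 24.25
tcp_pos: [0.4938, 0.4036, 0.1341]
tool_rot: [-3.141, -0.0, -0.62]
force: [-0.5, 0.2, -0.7]
width: 0.0553
finger_force: 30.0
shift mm [268.8 395.1  -0. ] spin -42.6 | pos [493.8 403.6 134.1] yaw -35.5 j6 162.0 w 55.3 F [-0.5  0.2 -0.7] ff 30.0 t 24.2
```

View pics/g.png

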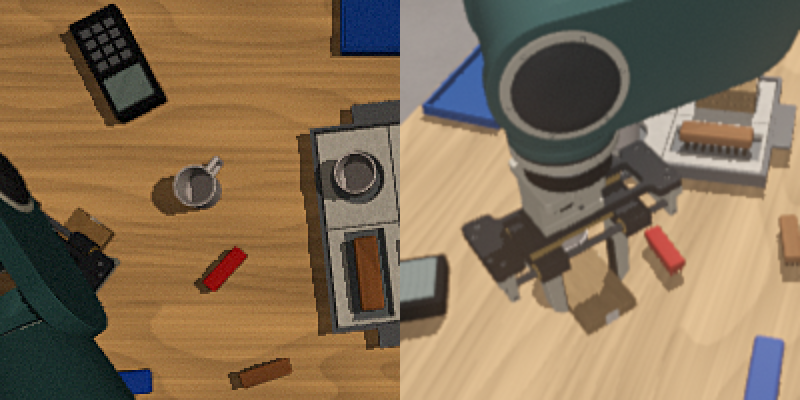

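The carton is held level (side crop about (590,290)), and the cup stands in the round well (top crop (357,173)). Next I move over the pile and estimate its height from the first two pictures.

```bash
python3 -m crank '[[[0.269,0.395,0,-42.6],[0.269,0.395,0,-42.6],[0.269,0.395,0,-42.6],[0.269,0.395,0,-42.6],[0.269,0.395,0,-42.6],[0.269,0.395,0,-42.6],[0.269,0.395,0,-42.6],[0.269,0.395,0,-42.6],[0.269,0.395,0,-42.6],[0.269,0.395,0,-42.6],[0.269,0.395,0,-42.6],[0.269,0.395,0,-42.6]]]'; python3 -m crank '[[[0,0,0,0],[0,0,0,0],[0,0,0,0]]]'; python3 to.py 483.1 -74.5 80 7.1; python3 - <<'E'
import cv2,numpy as np
from cell import *
s=cv2.imread("pics/side0.png"); n=get_image("side")[:,:,::-1]
f=lambda a:cv2.resize(a[140:205,230:295],(400,400),interpolation=cv2.INTER_CUBIC)
cv2.imwrite("pics/q.png",np.hstack([f(s),cv2.resize(n[80:210,200:330],(400,400))]))
E
```

```text
t: 25.55
tcp_pos: [0.4828, -0.0746, 0.1329]
tool_rot: [-3.141, 0.002, 0.122]
force: [-0.6, 0.9, -0.8]
width: 0.0554
finger_force: 30.0
t: 25.85
tcp_pos: [0.4834, -0.0733, 0.134]
tool_rot: [-3.141, 0.0, 0.125]
force: [-0.5, 0.5, -0.2]
width: 0.0555
finger_force: 30.0
shift mm [-0.4  1.2 54. ] spin 0.1 | pos [483.4 -73.3 134. ] yaw 7.2 j6 71.0 w 55.5 F [-0.5  0.5 -0.2] ff 30.0 t 25.9
```

View pics/q.png

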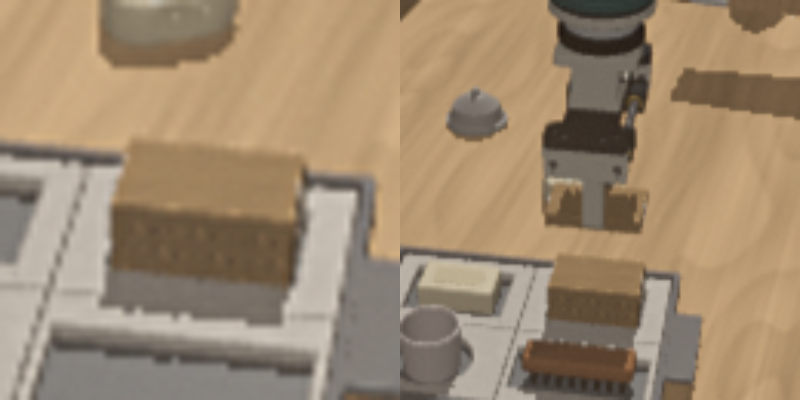

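The left half shows the pile's top face at (112,205), (297,222), (302,155), (132,140). The right half shows the carton held above it.

```bash
python3 - <<'E'
from h import *
q=[(u/6.154+230-.4,v/6.154+140-.4) for u,v in [(112,205),(297,222),(302,155),(132,140)]]
for z in (.04,.05,.055,.06,.065,.07): w=cast('side',q,z)[:,:2]*1000; print(z,w.mean(0).round(1),rect('side',q,z))
E
```

```text
0.04 [489.3 -96.7] [488.8 -96.8  92.5  56.1   8.1]
0.05 [485.8 -83.8] [485.3 -83.9  91.2  55.3   8.1]
0.055 [484.1 -77.3] [483.5 -77.4  90.5  54.9   8.1]
0.06 [482.3 -70.8] [481.8 -70.9  89.9  54.5   8.1]
0.065 [480.6 -64.3] [480.  -64.4  89.2  54.1   8.1]
0.07 [478.8 -57.8] [478.3 -57.9  88.6  53.7   8.1]
```

```bash
python3 -m crank '[[[0,0.001,0.035,0],[0,0.001,0.055,0],[0,0.001,0.063,0],[0,0.001,0.066,0],[0,0.001,0.0675,0],[0,0.001,0.068,0],[0,0.001,0.068,0]]]';python3 to.py 483.1 -74.5 62 7.2; python3 -m crank '[[[0,0,0.0005,0],[0,0,0.001,0],[0,0,0.001,0]]]';  python3 -m crank '[[[0,0,0.0005,0],[0,0,0.001,0],[0,0,0.001,0]]]'
```

```text
t: 26.6
tcp_pos: [0.4838, -0.0752, 0.0669]
tool_rot: [3.141, -0.001, 0.124]
force: [0.1, 0.6, -0.7]
width: 0.0555
finger_force: 30.0
shift mm [-0.6 -0.8  4.9] spin -0.1 | pos [483.8 -75.2  66.9] yaw 7.1 j6 71.0 w 55.5 F [ 0.1  0.6 -0.7] ff 30.0 t 26.6
t: 26.9
tcp_pos: [0.4834, -0.0752, 0.0652]
tool_rot: [3.142, -0.0, 0.124]
force: [-0.4, 0.3, -0.1]
width: 0.0556
finger_force: 30.0
t: 27.2
tcp_pos: [0.4834, -0.0752, 0.0641]
tool_rot: [-3.142, 0.0, 0.124]
force: [1.1, 0.1, -0.7]
width: 0.0556
finger_force: 30.0
```

```bash
python3 -m crank '[[[0,-0.0004,0.0005,0],[0,-0.0007,0.0007,0],[0,-0.0007,0.0007,0]]]';  python3 -m crank '[[[0,0,0.0005,0],[0,0,0.0007,0],[0,0,0.0007,0]]]'
```

```text
t: 27.5
tcp_pos: [0.4833, -0.0745, 0.0634]
tool_rot: [-3.142, 0.0, 0.124]
force: [0.1, -0.0, -0.1]
width: 0.0555
finger_force: 30.0
t: 27.8
tcp_pos: [0.4833, -0.0745, 0.0627]
tool_rot: [-3.142, 0.0, 0.124]
force: [0.2, -0.5, -0.8]
width: 0.0555
finger_force: 30.0
```

```bash
python3 -m crank '[[[0,0,0.0005,0],[0,0,0.0007,0],[0,0,0.0007,0]]]';  python3 -m crank '[[[0,0,0.0005,0],[0,0,0.0007,0],[0,0,0.0007,0]]]'
```

```text
t: 28.1
tcp_pos: [0.4834, -0.0745, 0.0624]
tool_rot: [3.142, -0.0, 0.124]
force: [-3.0, 0.1, 3.9]
width: 0.0557
finger_force: 30.0
t: 28.4
tcp_pos: [0.4835, -0.0745, 0.0624]
tool_rot: [3.141, -0.0, 0.124]
force: [-6.9, 0.7, 14.3]
width: 0.0553
finger_force: 30.0
```

```bash
python3 -m crank '[[[0,0,-0.0007,0],[0,0,-0.0007,0]]]'; python3 -m crank '[[[0,0,0,0],[0,0,0,0],[0,0,0,0],[0,0,0,0]]]' 0.07; python3 -m crank '[[[0,0,-0.01,0],[0,0,-0.04,0],[0,0,-0.08,0],[0,0,-0.12,0],[0,0,-0.12,0]]]'; python3 -m crank '[[[0,0.05,0,0],[0,0.1,0,0],[0,0.15,0,0],[0,0.2,0,0],[0,0.25,0,0],[0,0.3,0,0],[0,0.3,0,0]]]'; python3 - <<'E'
from cell import *
import cv2,numpy as np
t=get_image("top")[:,:,::-1];s=get_image("side")[:,:,::-1]
cv2.imwrite("pics/top2.png",t);cv2.imwrite("pics/side2.png",s)
cv2.imwrite("pics/f.png",np.hstack([cv2.resize(t[100:235,200:335],(400,400),interpolation=cv2.INTER_CUBIC),cv2.resize(s[130:230,200:300],(400,400),interpolation=cv2.INTER_CUBIC)]))
E
```

```text
t: 28.6
tcp_pos: [0.4835, -0.0745, 0.0624]
tool_rot: [3.142, -0.0, 0.124]
force: [-2.5, 0.7, 5.9]
width: 0.0557
finger_force: 30.0
t: 29.0
tcp_pos: [0.4833, -0.0745, 0.0619]
tool_rot: [-3.142, 0.0, 0.124]
force: [0.5, 0.3, -0.3]
width: 0.0698
finger_force: 0.0
t: 29.5
tcp_pos: [0.4851, -0.0748, 0.1885]
tool_rot: [3.139, -0.008, 0.124]
force: [-0.3, -0.7, -0.1]
width: 0.0702
finger_force: 0.0
t: 30.2
tcp_pos: [0.5198, -0.3768, 0.1807]
tool_rot: [-3.141, 0.002, 0.12]
force: [0.4, 0.2, 0.1]
width: 0.0701
finger_force: 0.0
```

View pics/f.png

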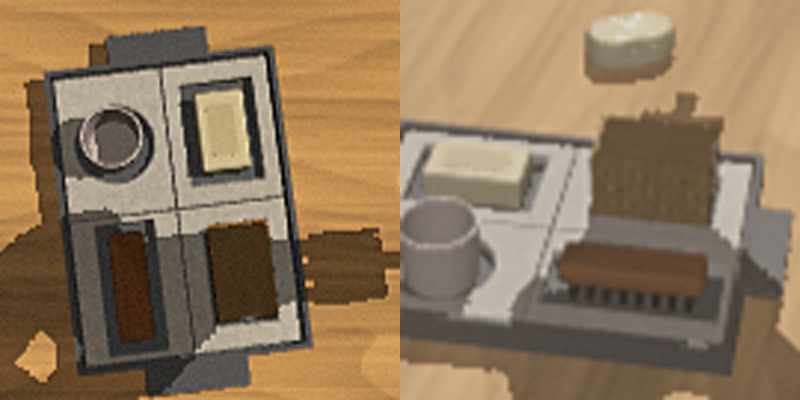

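```bash
python3 -m crank '[[[-0.309,0.218,-0.03,0],[-0.309,0.218,-0.03,0],[-0.309,0.218,-0.03,0],[-0.309,0.218,-0.03,0],[-0.309,0.218,-0.03,0],[-0.309,0.218,-0.03,0],[-0.309,0.218,-0.03,0],[-0.309,0.218,-0.03,0],[-0.309,0.218,-0.03,0],[-0.309,0.218,-0.03,0]]]'; python3 - <<'E'
from cell import *
import cv2,numpy as np
t=get_image("top")[:,:,::-1];s=get_image("side")[:,:,::-1]
cv2.imwrite("pics/top3.png",t);cv2.imwrite("pics/side3.png",s)
cv2.imwrite("pics/f3.png",np.hstack([cv2.resize(t[160:224,250:314],(400,400),interpolation=cv2.INTER_CUBIC),cv2.resize(s[140:205,230:295],(400,400),interpolation=cv2.INTER_CUBIC)]))
E
```

```text
t: 31.3
tcp_pos: [0.241, -0.6259, 0.2123]
tool_rot: [-3.142, -0.0, 0.124]
force: [0.8, 0.3, 0.7]
width: 0.0702
finger_force: 0.0
```

View pics/f3.png

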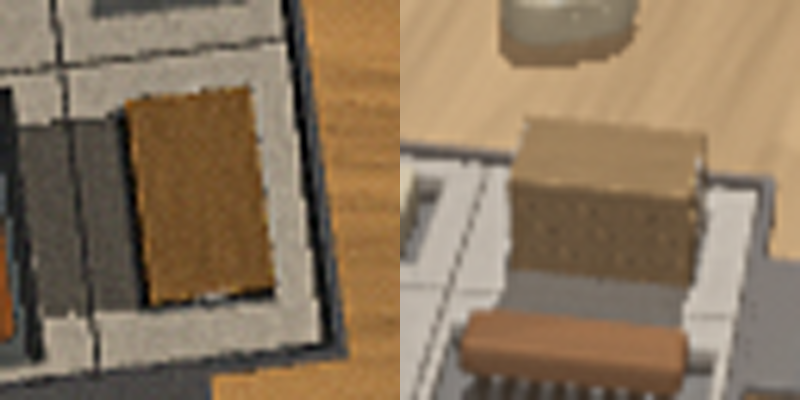

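The carton lies flush on the pile in the side view (crop 510–705, 118–280), with no visible step. I'll compare it with the pile numerically.

```bash
python3 - <<'E'
from h import *
for f,z in(('top0',.057),('top3',.071)):
    a=cv2.imread(f'pics/{f}.png'); hsv=cv2.cvtColor(a,cv2.COLOR_BGR2HSV).astype(int)
    m=((hsv[...,1]>140)&(hsv[...,2]>85)&(hsv[...,0]<24)).astype(np.uint8)*255; M=np.zeros_like(m); M[168:214,266:299]=m[168:214,266:299]
    M=(cv2.resize(M,None,fx=4,fy=4)>127).astype(np.uint8); c=max(cv2.findContours(M,0,1)[0],key=cv2.contourArea).reshape(-1,2)
    print(f,rect('top',(c+.5)/4-.5,z))
s=[(u/6.154+230-.4,v/6.154+140-.4) for u,v in [(510,178),(695,195),(705,133),(527,118)] for u in [u-400]]
print(rect('side',s,.071))
E
```

```text
top0 [483.2 -74.6  90.6  56.7   7.4]
top3 [483.7 -74.2  91.6  56.7   6.9]
[484.5 -75.7  89.8  51.4   8. ]
```

Carton and pile agree within about 1 mm and 1°, so I'm handing in.

```bash
python3 -c "
from cell import *
print(hand_in())"
```

```text
the job is handed in; nothing more can be done
None
```

I placed the soap, brush, cup and carton in the order asked and handed the job in at about 31 s; the carton is within about 1 mm and 1° of the pile, and the oval soap and the cup with the handle were not touched.

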